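# Set up the gel tank: tray, two combs, lid

## Task

Get the gel tank ready on the bench: first seat the sky-blue gel tray flat on the platform inside the tank, between the corner stops, with its orange-marked notches towards the tank's black end. Then, with the tray in the tank, take the two combs from their stands and hang each, teeth down, in the tray notches of its own colour, fully home. Last, put the violet lid squarely on the tank, its skirt down around the rim, let go, and leave the glass jar with the blue cap standing where it is.

Things in the scene. Friction and masses are not known exactly. Their poses are not given: they have to be found in the camera images.
- tank: Open grey-blue tank, fixed, 186 (x) x 126 (y) x 80 mm high, walls 4. Origin: centre of underside, on the bench. Platform inside, top 20 above origin; chamber floor black at the -x end, red at +x. White corner stops 6 high leave the tray 4 mm play each way; fingers have 30 mm between tray and long walls. Tray home: centred, tray x along tank x (red end), its point 35 above origin.
- tray_center (a point): Sky-blue tray, loose, 100 (x) x 56 (y), walls 30 high, 4 thick along both long sides, floor 4. Point: middle, 15 above underside. Coloured posts on the walls, 8 high, make notches 18 wide: orange at x = -34 from the point, green at x = +18 (stripes on the floor too). A comb's bar rests across both walls in its notches, bar centre 27 above this point. Grasp across the 56 mm.
- comb_orange_grip (a point): Orange comb, 4 broad teeth, loose: bar 10 thick (x) x 72 long (y) x 24 high, point at the bar's centre; teeth below it 40 wide, 4 thick, ending 32 below the point. Stands teeth down, bar ends on a fixed grey stand (60 x 90 base, 32 high), point 38 above the bench. Grasp the bar's middle across its 10 mm, lift straight up. Play in the tray 4 mm each way.
- comb_green_grip (a point): Green comb, 8 fine teeth, loose; same sizes, point, axes and kind of stand as the orange comb: bar 10 (x) x 72 (y) x 24 mm high, point at the bar's centre, teeth ending 32 mm below it.
- lid_grip (a point): Violet lid, loose, 250 g, right way up on the bench: 204 (x) x 144 (y), 6 mm plate with a skirt 12 deep below it (inside 196 x 136: 5 mm play round the tank). On top a black grip rib 90 long (x) x 14 thick (y) x 36 high. Point: on the rib's centre line, 40 above the skirt's lower edge, 22 above the plate, 14 below the rib's top. Home: point 108 above tank origin; either way round.
- jar_center (a point): Glass jar with blue cap, loose, 56 mm in diameter, 75 mm high, a bystander; point half-way up. Not to be moved.
There are look-alikes about, which are no part of the job. There is more than one size of the part that bears comb_orange_grip; the job needs the middle-sized.

How it is judged:
On the way, in this order (a step that is already met when the one before it is completed fails the run):
1. the tray is seated on the platform in the tank (x of tray_center in the frame of tank between -0.007 and 0.007 m and y of tray_center in the frame of tank between -0.007 and 0.007 m and z of tray_center in the frame of tank between 0.031 and 0.039 m and angle between the x axis of tray_center and the x axis of tank, either way round below 0.14 rad), for 0.2 s.
2. both combs hang home in the notches of their colours, the tray seated in the tank with its orange notches towards the black end (all of step 1 and x of comb_orange_grip in the frame of tray_center between -0.041 and -0.027 m and y of comb_orange_grip in the frame of tray_center between -0.008 and 0.008 m and z of comb_orange_grip in the frame of tray_center between 0.023 and 0.031 m and angle between the x axis of each of comb_orange_grip, comb_green_grip and the x axis of tray_center, either way round below 0.2 rad and angle between each of comb_orange_grip, comb_green_grip's own z axis and vertical below 0.15 rad and x of comb_green_grip in the frame of tray_center between 0.011 and 0.025 m and y of comb_green_grip in the frame of tray_center between -0.008 and 0.008 m and z of comb_green_grip in the frame of tray_center between 0.023 and 0.031 m and x of comb_orange_grip in the frame of tank below -0.015 m), for 0.2 s.
3. the lid sits on the tank (x of lid_grip in the frame of tank between -0.009 and 0.009 m and y of lid_grip in the frame of tank between -0.009 and 0.009 m and z of lid_grip in the frame of tank between 0.104 and 0.112 m and angle between lid_grip's own z axis and vertical below 0.06 rad and angle between the x axis of lid_grip and the x axis of tank, either way round below 0.12 rad), for 0.2 s.
At the end, for the whole second after the job is handed in: Tray flat on the platform, within 7 mm and 8 deg, orange notches to the black end; each comb upright, down on the tray walls, within 7 mm along and 8 mm across its own notches; lid level, down on the rim, within 9 mm and 7 deg (heights 4 mm); all released and at rest (all of step 2 and all of step 3 and linear speed of each of tray, comb_orange, comb_green, lid below 0.02 m/s); the robot touches nothing.
It fails at once if the glass jar was moved by more than 30 mm or tipped (distance of jar_center from where it was at the start of the episode above 0.03 m or angle between jar_center's own z axis and vertical above 0.5 rad).
It also fails if it takes over 122 s, if anything falls off the work surface, if the arm or the gripper's body presses on something with over 40 N, if the wrist force passes 120 N, or if a joint passes its speed limit or range.

## Robot

A 6-joint arm with a two-finger parallel gripper is mounted at the origin on the work surface. World frame = base frame: x ahead of the robot, y to its left, z up, the work surface at z = 0. Lengths are in m, angles in rad, forces in N, time in s.
With the tool pointing down it reaches from about 0.325 to 0.85 m from the base axis. Payload 4.4 kg.
Tool frame: the origin (TCP) lies at the very end of the fingers, on their centre line; the grasp point (between the pads) lies 19 mm behind it; z points along the fingers, y is the line along which they close (so a half turn about z gives the same grasp; the last joint's range is limited). The gripper opens to 94 mm and grips with 3 to 60 N. Pads are 16 mm wide; open, the fingers measure 119 mm over their backs; the gripper's body (75 mm by 177 mm) begins 78 mm behind the grasp point.
Start: joints at [1.093, 0.207, 1.542, -0, 1.393, -0.15], TCP at [0.185, 0.545, 0.205] pointing down, gripper open.
Joint ranges: [-2.73, 2.73], [-0.86, 2.22], [0.23, 2.46], [-1.11, 4.25], [0.08, 2.63], [-2.82, 2.82]. Speed limits (rad/s): [2.79, 2.79, 3.14, 3.14, 3.14, 3.14].

## Interface

Orientations are given as a unit quaternion [w, x, y, z].
In Python, from cell import r, optics, ticket, nets gives the robot as it stands.
- The arm moves only by the tool drive_tool, never from a script. Its argument "targets" is a list that holds one entry, the list of rows, each a list of 7 numbers: the shift along the tool's x, y, z normalised to -1 to 1, where 1 is 10 cm, then the turn, a rotation vector about the tool's x, y, z normalised to -1 to 1, where 1 is 30 degrees, then the opening, from 0 (shut) to 1 (fully open). In form: [[[dx, dy, dz, rx, ry, rz, claw], ...]]. A call has 1 to 8 rows; each row shifts and turns the commanded pose from where the row before left it, along the tool's axes as they then stand; what a row does not reach is not made up. A row lasts 1/8 s, in which the tool goes at most 62.5 mm and 10.7 degrees, less where a joint would pass 70% of its speed; a pose out of reach is approached as far as the arm can. A call with a number of a shift or a turn outside -1 to 1 is refused whole. A call with a gripper value outside its range is refused whole. The fingers move at their own pace and stop on an object; the grip force is fixed at half the most. Time passes only in rows, so rows that do not move let the fingers close. It gives the time, the measured TCP pose, the force, the opening and the grip force at its end, in the units of the state.
- r.observe(): the state, without advancing time (a new reading comes with each control period).
- optics.capture(name): name is "scene" or "top" or "wrist"; returns a dict with "img" (400x640x3 uint8, blue, green, red), "depth" (400x640 float32, m along the optical axis (not along the pixel's ray), 0 where there is no reading), "mtx" (3x3 intrinsics, pixels), "eye" and "orientation" of the camera in the world; the wrist camera has in their place "mount" (4x4, takes a point from camera to tool coordinates, whose origin is the TCP and whose axes are the flange's). Camera axes: x right, y up, looking along -z (the intrinsics and any distortion apply to the point x, -y, -z); pixel columns grow to the right and rows downward; lengths in m; the calibration is good to about 2 mm. A picture is of the moment at which its call begins: read the wrist's pose just before it.
- ticket.hand_in(): hands the job in; it is judged then, once.
Trained networks look in a picture, given as the dict that the camera call returned (one of the last four; its "shot" number tells which), for a name from the list of things; names that differ only in an ending like _2 or _b are one class to them, and where a whole thing is asked for, a point or a joint stands for the part that bears it (a point fixed in the world has none). Each returns a list of dicts, best first, with "confidence" (0 to 1); they miss things now and then, are a little off and sometimes report something else, mostly with a low value. They report only what shows in the picture. A call takes as long as a camera call. They do not tell look-alikes from the thing itself.
- nets.find_in(picture, query): "rect" ([left, top, right, bottom] in pixels, round what is visible of it).
- nets.outline_of(picture, query): "region" (400x640 bool, what is visible of it) and "rect" ([left, top, right, bottom] in pixels, round what is visible of it).
- nets.landmark_of(picture, query): "xy" ([column, row] in pixels: a listed point, or the origin of a listed thing).
The state is a dict: "time_s": time; "q": joint angles; "dq": joint speeds; "joint_efforts": joint torques, N m; "eef_pos": TCP position; "eef_rot": TCP orientation; "ft_force": force on the tool from outside, world axes, zero at the start; "moment": the same for the moment, N m; "opening": finger opening in m; "grip_force": force on a finger pad.
Only numpy, scipy, OpenCV 4.12 (cv2) and the standard library are available. Lean on these libraries where they do the work, as an engineer would, in place of code of your own. Each camera call takes 0.05 s, during which the arm holds its last target. There are 200 camera calls.

## Working session

There is one attempt and no reset: what is moved stays moved. The work goes in short steps, Python scripts to look and compute and a tool call to move; the robot and the scene stay as the last step left them, time stands still between calls to the robot, and variables do not carry over. Pictures are saved under pics/ and viewed, at most 14 in all, crops included, and the job is handed in when it is done.

Besides the shell and the picture viewer there is one more tool, called as a command line: name --argument value ..., lists and objects as JSON in quotes. drive_tool: Moves the arm, as the interface text tells. Its arguments: {"type":"object","properties":{"targets":{"type":"array"}},"required":["targets"]}

```bash
mkdir -p pics; ls; cat > h.py <<'E'
import numpy as np, cv2
from scipy.spatial.transform import Rotation as R
from cell import r, optics, ticket, nets
def quat(q): return R.from_quat([q[1],q[2],q[3],q[0]])
def cap(n):
    s=r.observe(); p=optics.capture(n)
    if n=="wrist":
        T=np.eye(4); T[:3,:3]=quat(s["eef_rot"]).as_matrix(); T[:3,3]=s["eef_pos"]; p["T"]=T@np.array(p["mount"])
    else:
        T=np.eye(4); o=np.array(p["orientation"]); T[:3,:3]=o if o.shape==(3,3) else quat(o).as_matrix(); T[:3,3]=p["eye"]; p["T"]=T
    return p
def cloud(p):
    d=p["depth"]; K=np.array(p["mtx"]); v,u=np.mgrid[0:d.shape[0],0:d.shape[1]]
    P=np.stack([(u-K[0,2])/K[0,0]*d,-(v-K[1,2])/K[1,1]*d,-d],-1)
    W=P@p["T"][:3,:3].T+p["T"][:3,3]; W[d==0]=np.nan
    return W
def ray_z(p,xy,z):
    K=np.array(p["mtx"]); c=np.array([(xy[0]-K[0,2])/K[0,0],-(xy[1]-K[1,2])/K[1,1],-1.])
    w=p["T"][:3,:3]@c; o=p["T"][:3,3]; return o+w*(z-o[2])/w[2]
def save(p,f): cv2.imwrite("pics/"+f,p["img"])
E
python3 - <<'E'
from h import *
print({k:(np.round(v,3)) for k,v in r.observe().items()})
for n in ("top","scene"):
    p=cap(n); save(p,n+"0.png"); print({k:np.round(v,3).tolist() for k,v in p.items() if k in("mtx","eye","orientation")},list(p))
    W=cloud(p)
    for q,z in (("tank",0),("tray_center",.015),("comb_orange_grip",.038),("comb_green_grip",.038),("lid_grip",.04),("jar_center",.037)):
        for o in nets.landmark_of(p,q)[:4]:
            xy=np.array(o["xy"]); print(n,q,np.round(o["confidence"],2),xy.round(0),ray_z(p,xy,z).round(3),W[int(xy[1]),int(xy[0])].round(3))
E
```

```text
pics
{'time_s': np.float64(0.0), 'q': array([ 1.093,  0.207,  1.543, -0.   ,  1.393, -0.15 ]), 'dq': array([ 0.   , -0.001,  0.   , -0.001,  0.001,  0.   ]), 'joint_efforts': array([ 2.0000e-03, -3.7089e+01, -2.8141e+01,  7.0000e-02,  3.7000e-02,
       -0.0000e+00]), 'eef_pos': array([0.184, 0.544, 0.204]), 'eef_rot': array([-0.   ,  0.163,  0.987, -0.001]), 'ft_force': array([-0.491, -0.907, -0.148]), 'moment': array([ 0.02 , -0.007, -0.045]), 'grip_force': np.float64(0.0), 'opening': np.float64(0.094)}
{'mtx': [[507.995, 0.0, 309.566], [0.0, 507.995, 199.153], [0.0, 0.0, 1.0]], 'eye': [0.316, -0.075, 1.505], 'orientation': [0.709, 0.062, -0.063, -0.699]} ['img', 'depth', 'mtx', 'eye', 'orientation', 'shot', 'T']
top tank 0.66 [356. 221.] [ 0.522 -0.217  0.   ] [ 0.521 -0.215  0.023]
top tank 0.24 [289. 207.] [ 0.562 -0.017  0.   ] [ 0.556 -0.018  0.05 ]
top tray_center 0.55 [150. 219.] [0.517 0.395 0.015] [0.518 0.399 0.006]
top comb_orange_grip 0.53 [464. 221.] [ 0.522 -0.53   0.038] [ 0.525 -0.53   0.031]
top comb_orange_grip 0.51 [427. 229.] [ 0.496 -0.42   0.038] [ 0.5   -0.42
[... 400 characters left out ...]
['img', 'depth', 'mtx', 'eye', 'orientation', 'shot', 'T']
scene tank 0.9 [272. 215.] [ 0.517 -0.208  0.   ] [ 0.533 -0.211  0.025]
scene tray_center 0.59 [467. 163.] [0.528 0.392 0.015] [0.517 0.398 0.005]
scene comb_orange_grip 0.77 [141. 206.] [ 0.399 -0.548  0.038] [ 0.401 -0.549  0.042]
scene comb_orange_grip 0.6 [193. 221.] [ 0.494 -0.42   0.038] [ 0.494 -0.422  0.039]
scene comb_orange_grip 0.53 [152. 244.] [ 0.533 -0.532  0.038] [ 0.525 -0.535  0.028]
scene comb_green_grip 0.51 [342. 199.] [ 0.551 -0.013  0.038] [ 0.558 -0.015  0.052]
scene lid_grip 0.95 [414. 184.] [0.567 0.2   0.04 ] [0.57  0.196 0.049]
scene jar_center 0.62 [359. 242.] [ 0.696 -0.016  0.037] [ 0.714 -0.024  0.073]
```

View pics/top0.png

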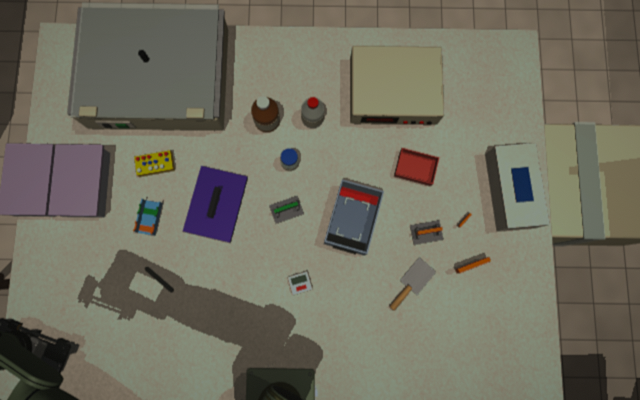

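View pics/scene0.png

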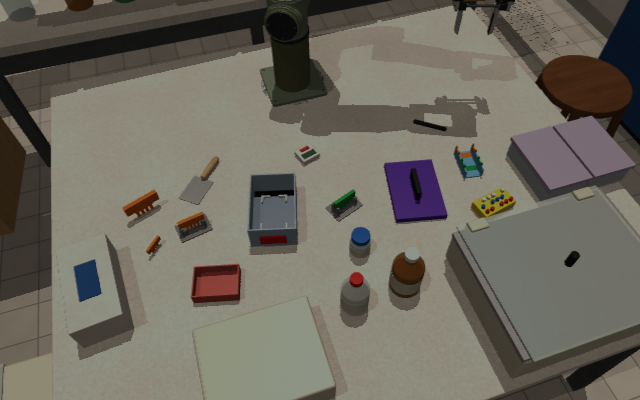

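The top view shows the tank at (356,217) with its red end up (+x). The lid is at (216,203) and the tray at (149,217), orange stripe nearest the robot. The green comb is at (287,209), the mid-sized orange comb on its stand at (427,231), and the jar at (289,158). The loose orange ones at (464,219) and (472,264) are decoys.

```bash
cat >> h.py <<'E'
def rect(P):
    "oriented rect of xy points: centre, long side, short side, yaw of long side"
    (c,(w,h),a)=cv2.minAreaRect((np.asarray(P)[:,:2]*1000).astype(np.float32))
    a=np.deg2rad(a)
    if w<h: w,h,a=h,w,a+np.pi/2
    return np.round(np.array(c)/1000,4),round(w),round(h),round((np.rad2deg(a)+90)%180-90,1)
def near(W,c,rad,lo,hi):
    m=(np.hypot(W[...,0]-c[0],W[...,1]-c[1])<rad)&(W[...,2]>lo)&(W[...,2]<hi); return m
E
python3 - <<'E'
from h import *
p=cap("top"); W=cloud(p); hsv=cv2.cvtColor(p["img"],cv2.COLOR_BGR2HSV)
def big(m):
    n,l,s,_=cv2.connectedComponentsWithStats(m.astype(np.uint8)); return l==1+np.argmax(s[1:,4])
for n,c,rad,lo,hi in (("tank",(.52,-.21),.13,.06,.1),("tray",(.52,.395),.08,.01,.06),("og",(.5,-.425),.06,.035,.06),("gr",(.55,-.008),.06,.035,.06),("ostand",(.5,-.425),.07,.006,.06),("gstand",(.55,-.008),.07,.006,.06),("lid",(.56,.2),.14,.008,.035),("rib",(.56,.2),.1,.035,.08),("jar",(.69,-.016),.06,.06,.1)):
    m=near(W,c,rad,lo,hi)
    if m.sum()<5: print(n,m.sum()); continue
    m=big(m); P=W[m]; print(n,m.sum(),rect(P),np.percentile(P[:,2],[5,50,95]).round(3))
E
```

```text
tank 430 (array([ 0.5252, -0.2038]), 188, 126, np.float64(-15.3)) [0.063 0.078 0.083]
tray 135 (array([0.526 , 0.4255]), 100, 9, np.float64(-10.0)) [0.012 0.024 0.036]
og 96 (array([ 0.49  , -0.4247]), 72, 10, np.float64(-79.1)) [0.042 0.049 0.054]
gr 100 (array([ 0.5529, -0.0071]), 72, 11, np.float64(-69.0)) [0.04  0.048 0.053]
ostand 184 (array([ 0.4882, -0.428 ]), 79, 39, np.float64(-85.3)) [0.008 0.041 0.053]
gstand 156 (array([ 0.5541, -0.0066]), 72, 35, np.float64(-67.6)) [0.012 0.046 0.052]
lid 3118 (array([0.5656, 0.2043]), 205, 146, np.float64(-12.4)) [0.011 0.017 0.022]
rib 188 (array([0.5654, 0.2044]), 90, 16, np.float64(-11.9)) [0.039 0.051 0.057]
jar 234 (array([ 0.6969, -0.0154]), 49, 47, np.float64(1.4)) [0.067 0.074 0.078]
```

```bash
cat >> h.py <<'E'
def go(x,y,z,yaw,n=None):
    "print total normalised tool shift and turn to a tool-down pose whose y axis lies at yaw (deg, mod 180); turn taken first"
    s=r.observe(); M=quat(s["eef_rot"]).as_matrix(); a=np.deg2rad(yaw)
    yt=np.array([np.cos(a),np.sin(a),0])
    if yt@M[:,1]<0: yt=-yt
    Z=np.array([0,0,-1.]); T=np.c_[np.cross(yt,Z),yt,Z]
    rv=R.from_matrix(M.T@T).as_rotvec()/np.deg2rad(30); d=np.array([x,y,z])-s["eef_pos"]
    sh=M.T@d/.1; sh2=T.T@d/.1
    print("t",round(float(s["time_s"]),2),"pos",np.round(s["eef_pos"],4),"q6",round(float(s["q"][5]),2),"turn",rv.round(3),"shift(before turn)",sh.round(3),"shift(after turn)",sh2.round(3),"rows>=",int(np.ceil(max(np.linalg.norm(d)/.06,np.linalg.norm(rv)/.34))),"open",round(float(s["opening"]),4),"F",np.round(s["ft_force"],1))
E
python3 -c "
from h import *
go(.5215,.40,.14,80)
p=cap('wrist');print(np.round(p['mount'],3),np.round(p['mtx'],0))"
```

```text
t 0.75 pos [0.1846 0.5446 0.2055] q6 -0.15 turn [ 0.    -0.    -0.291] shift(before turn) [-3.655 -0.288  0.655] shift(after turn) [-3.569 -0.839  0.655] rows>= 7 open 0.0944 F [-0.2  0.1  0. ]
[[-0.001  0.957  0.289  0.085]
 [ 1.     0.001 -0.     0.001]
 [-0.001  0.289 -0.957 -0.18 ]
 [ 0.     0.     0.     1.   ]] [[279.   0. 320.]
 [  0. 279. 202.]
 [  0.   0.   1.]]
```

drive_tool --targets '[[[0, 0, 0, 0, 0, -0.291, 1], [-0.51, -0.12, 0.094, 0, 0, 0, 1], [-0.51, -0.12, 0.094, 0, 0, 0, 1], [-0.51, -0.12, 0.094, 0, 0, 0, 1], [-0.51, -0.12, 0.094, 0, 0, 0, 1], [-0.51, -0.12, 0.094, 0, 0, 0, 1], [-0.51, -0.12, 0.094, 0, 0, 0, 1], [-0.51, -0.12, 0.094, 0, 0, 0, 1]]]'

```text
time_s: 1.8
eef_pos: [0.5232, 0.3991, 0.1394]
eef_rot: [0.0, 0.087, 0.996, 0.0]
ft_force: [0.8, 0.0, 1.0]
opening: 0.0937
grip_force: 0.0
```

drive_tool --targets '[[[0, 0, 0, 0, 0, 0, 1], [0, 0, 0, 0, 0, 0, 1]]]'

```text
time_s: 2.05
eef_pos: [0.5211, 0.4, 0.1394]
eef_rot: [-0.001, 0.087, 0.996, -0.0]
ft_force: [0.3, -0.3, 0.4]
opening: 0.0941
grip_force: 0.0
```

```bash
python3 - <<'E'
from h import *
go(.5215,.40,.14,80)
p=cap("wrist"); save(p,"w1.png"); W=cloud(p)
for lo,hi in ((.012,.029),(.026,.033),(.033,.05)):
    m=near(W,(.5215,.40),.085,lo,hi); print(lo,m.sum(),rect(W[m]))
print([(o["confidence"],ray_z(p,o["xy"],.015).round(4)) for o in nets.landmark_of(p,"tray_center")[:3]])
E
```

```text
t 2.05 pos [0.5211 0.4    0.1394] q6 -0.87 turn [-0.    -0.002 -0.001] shift(before turn) [-0.004  0.001 -0.006] shift(after turn) [-0.004  0.001 -0.006] rows>= 1 open 0.0941 F [ 0.3 -0.3  0.4]
0.012 191 (array([0.5209, 0.4015]), 100, 54, np.float64(-10.7))
0.026 528 (array([0.5219, 0.403 ]), 100, 57, np.float64(-9.0))
0.033 244 (array([0.5141, 0.4041]), 83, 56, np.float64(-9.0))
[(0.72, array([0.5228, 0.4015, 0.015 ]))]
```

View pics/w1.png

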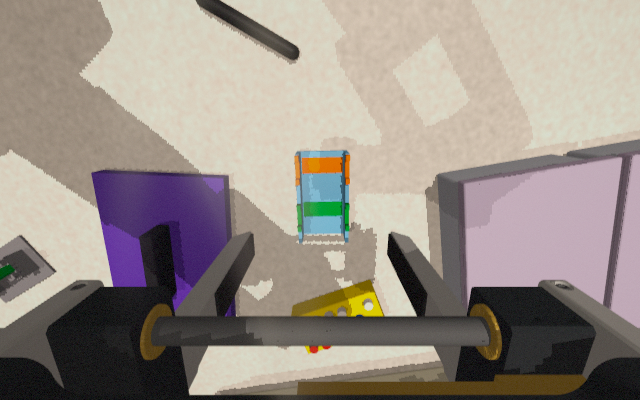

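The tray is in the middle of the wrist view at (323,195), orange stripe towards the robot at -x. The fingers will straddle it.

```bash
python3 -c "
from h import *
go(.522,.4028,.008,81)"
```

```text
t 2.15 pos [0.5204 0.4008 0.1399] q6 -0.87 turn [ 0.001 -0.001 -0.03 ] shift(before turn) [-0.012  0.022  1.319] shift(after turn) [-0.012  0.023  1.319] rows>= 3 open 0.0939 F [-1.1 -0.3  0.6]
```

drive_tool --targets '[[[-0.012, 0.023, 0.4, 0, 0, -0.03, 1], [0, 0, 0.5, 0, 0, 0, 1], [0, 0, 0.41, 0, 0, 0, 1], [0, 0, 0, 0, 0, 0, 1], [0, 0, 0, 0, 0, 0, 0.45], [0, 0, 0, 0, 0, 0, 0.45], [0, 0, 0, 0, 0, 0, 0.45], [0, 0, 0, 0, 0, 0, 0.45]]]'

```text
time_s: 3.15
eef_pos: [0.5238, 0.4023, 0.0098]
eef_rot: [0.001, 0.079, 0.997, 0.0]
ft_force: [-0.9, -1.0, -0.1]
opening: 0.0577
grip_force: 0.0
```

drive_tool --targets '[[[0, 0, 0, 0, 0, 0, 0.45], [0, 0, 0, 0, 0, 0, 0.45], [0, 0, 0, 0, 0, 0, 0.45], [0, 0, -0.3, 0, 0, 0, 0.45], [0, 0, -0.5, 0, 0, 0, 0.45], [0, 0, -0.5, 0, 0, 0, 0.45], [0, 0, -0.3, 0, 0, 0, 0.45], [0, 0, 0, 0, 0, 0, 0.45]]]'

```text
time_s: 4.15
eef_pos: [0.5249, 0.4029, 0.1714]
eef_rot: [0.002, 0.079, 0.997, 0.002]
ft_force: [0.1, -0.7, -1.3]
opening: 0.0559
grip_force: 30.0
```

```bash
python3 -c "
from h import *
go(.52,-.12,.168,74.7)
p=cap('wrist'); save(p,'w2.png'); W=cloud(p); s=r.observe()['eef_pos']
d=s[2]-.01
for lo,hi in ((.027,.033),(.033,.05)):
    m=near(W,s,.075,d+lo,d+hi);print(m.sum(), rect(W[m]))
"
```

```text
t 4.15 pos [0.5249 0.4029 0.1714] q6 -0.89 turn [0.008 0.008 0.207] shift(before turn) [-0.778 -5.172  0.018] shift(after turn) [-1.333 -5.057  0.034] rows>= 9 open 0.0559 F [ 0.1 -0.7 -1.3]
631 (array([0.5227, 0.4041]), 100, 79, np.float64(-9.2))
2742 (array([0.5212, 0.4043]), 97, 80, np.float64(-8.7))
```

View pics/w2.png

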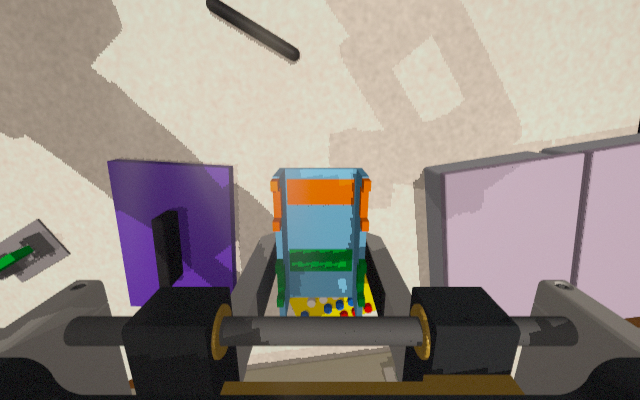

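The tray is held centrally, with orange towards the robot. Next I move to beside the tank for a closer look.

drive_tool --targets '[[[0, -0.3, -0.05, 0, 0, 0.1, 0.45], [-0.06, -0.55, 0, 0, 0, 0.1, 0.45], [-0.15, -0.57, 0, 0, 0, 0, 0.45], [-0.15, -0.57, 0, 0, 0, 0, 0.45], [-0.15, -0.57, 0, 0, 0, 0, 0.45], [-0.15, -0.57, 0, 0, 0, 0, 0.45], [-0.15, -0.57, 0, 0, 0, 0, 0.45], [-0.15, -0.57, 0, 0, 0, 0, 0.45]]]'

```text
time_s: 5.2
eef_pos: [0.5083, -0.0377, 0.1704]
eef_rot: [-0.003, 0.131, 0.991, 0.0]
ft_force: [1.0, -0.8, -1.4]
opening: 0.0558
grip_force: 30.0
```

drive_tool --targets '[[[0, 0, 0, 0, 0, 0, 0.45], [0, 0, 0, 0, 0, 0, 0.45]]]'

```text
time_s: 5.45
eef_pos: [0.509, -0.0358, 0.1713]
eef_rot: [-0.002, 0.132, 0.991, 0.001]
ft_force: [0.0, 0.3, -0.5]
opening: 0.056
grip_force: 30.0
```

```bash
python3 -c "
from h import *
go(.525,-.204,.168,74.7)
p=cap('wrist'); save(p,'w3.png'); W=cloud(p)
s=r.observe()['eef_pos']
for rad in (.12,.125):
    m=near(W,(.525,-.204),rad,.07,.088);print(m.sum(), rect(W[m]), np.percentile(W[m][:,2],[5,50,95]))
p=cap('top'); W=cloud(p); save(p,'t3.png')
m=near(W,(.525,-.204),.125,.07,.09);print(m.sum(), rect(W[m]))
"
```

```text
t 5.45 pos [ 0.509  -0.0358  0.1713] q6 -1.55 turn [ 0.001 -0.009  0.005] shift(before turn) [-0.594 -1.582  0.029] shift(after turn) [-0.598 -1.58   0.033] rows>= 3 open 0.056 F [ 0.   0.3 -0.5]
3113 (array([ 0.5154, -0.1994]), 169, 128, np.float64(-15.2)) [0.07095039 0.07926502 0.08130501]
3113 (array([ 0.5154, -0.1994]), 169, 128, np.float64(-15.2)) [0.07095039 0.07926502 0.08130501]
359 (array([ 0.525 , -0.2038]), 187, 126, np.float64(-15.3))
```

View pics/w3.png

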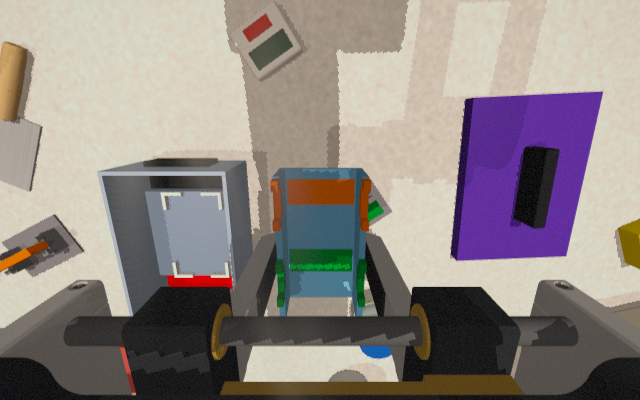

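The wrist view shows the tank at left (175,230), red end away from the robot, with the white stops visible. Its pose agrees with the top view.

drive_tool --targets '[[[-0.206, -0.526, 0, 0, 0, 0.005, 0.45], [-0.206, -0.526, 0, 0, 0, 0, 0.45], [-0.206, -0.526, 0, 0, 0, 0, 0.45], [0, 0, 0.3, 0, 0, 0, 0.45], [0, 0, 0, 0, 0, 0, 0.45], [0, 0, 0, 0, 0, 0, 0.45]]]'

```text
time_s: 6.3
eef_pos: [0.5293, -0.2033, 0.1439]
eef_rot: [-0.0, 0.131, 0.991, 0.0]
ft_force: [1.0, -0.8, -0.7]
opening: 0.0558
grip_force: 30.0
```

```bash
python3 -c "
from h import *
go(.5265,-.2035,.031,74.7)
p=cap('wrist'); save(p,'w4.png'); W=cloud(p)
"
```

```text
t 6.3 pos [ 0.5293 -0.2033  0.1439] q6 -1.83 turn [ 0.    -0.001  0.007] shift(before turn) [ 0.026 -0.01   1.129] shift(after turn) [ 0.026 -0.009  1.129] rows>= 2 open 0.0558 F [ 1.  -0.8 -0.7]
```

View pics/w4.png

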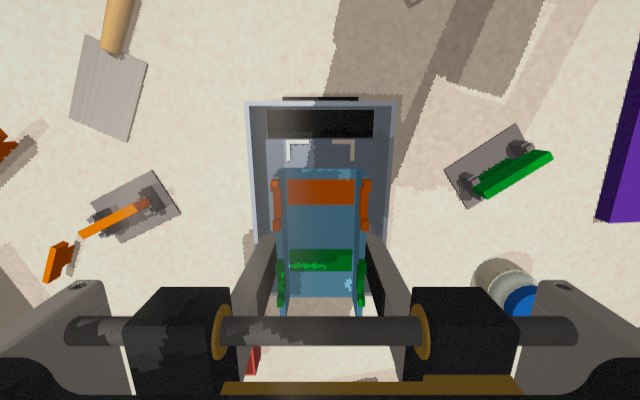

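The tray is over the tank, laterally centred (the stops at columns 286–355 centre on 320, same as the tray), orange to the black end. Now descending.

drive_tool --targets '[[[0.018, -0.005, 0.3, 0, 0, 0.005, 0.45], [0, 0, 0.4, 0, 0, 0, 0.45], [0, 0, 0.25, 0, 0, 0, 0.45], [0, 0, 0.1, 0, 0, 0, 0.45], [0, 0, 0.06, 0, 0, 0, 0.45], [0, 0, 0, 0, 0, 0, 0.45]]]'

```text
time_s: 7.1
eef_pos: [0.5279, -0.2051, 0.0336]
eef_rot: [0.001, 0.134, 0.991, -0.0]
ft_force: [1.3, -0.6, -1.9]
opening: 0.0558
grip_force: 30.0
```

```bash
python3 -c "
from h import *
go(.5265,-.2035,.029,74.7)
p=cap('wrist'); save(p,'w5.png'); W=cloud(p)
h=cv2.cvtColor(p['img'],cv2.COLOR_BGR2HSV)
m=near(W,(.525,-.204),.08,.02,.065); P=W[m]
print(np.histogram(P[:,2],np.arange(.02,.066,.003)))
"
```

```text
t 7.1 pos [ 0.5279 -0.2051  0.0336] q6 -1.83 turn [-0.001  0.003 -0.002] shift(before turn) [0.017 0.011 0.046] shift(after turn) [0.017 0.011 0.046] rows>= 1 open 0.0558 F [ 1.3 -0.6 -1.9]
(array([5805,  587, 7055, 3156,  483,  522,  546,  608,  642,  652,  706,
       1852,  745,  820, 1029]), array([0.02 , 0.023, 0.026, 0.029, 0.032, 0.035, 0.038, 0.041, 0.044,
       0.047, 0.05 , 0.053, 0.056, 0.059, 0.062, 0.065]))
```

drive_tool --targets '[[[0.01, 0.005, 0.022, 0, 0, 0, 0.45], [0, 0, 0.02, 0, 0, 0, 0.45], [0, 0, 0, 0, 0, 0, 0.45]]]'

```text
time_s: 7.52
eef_pos: [0.5267, -0.2044, 0.0296]
eef_rot: [0.0, 0.134, 0.991, -0.0]
ft_force: [-1.9, -0.1, 5.2]
opening: 0.0559
grip_force: 30.0
```

```bash
python3 -c "
from h import *
go(.5265,-.2035,.029,74.7)"
```

```text
t 7.53 pos [ 0.5267 -0.2044  0.0296] q6 -1.83 turn [-0.     0.002 -0.003] shift(before turn) [0.004 0.008 0.006] shift(after turn) [0.004 0.008 0.006] rows>= 1 open 0.0559 F [-1.9 -0.1  5.2]
```

drive_tool --targets '[[[0, 0, 0, 0, 0, 0, 0.75], [0, 0, 0, 0, 0, 0, 0.75], [0, 0, 0, 0, 0, 0, 0.75], [0, 0, -0.3, 0, 0, 0, 0.75], [0, 0, -0.5, 0, 0, 0, 0.75], [0.2, 0, -0.4, 0, 0, 0, 0.75], [0, 0, 0, 0, 0, 0, 0.75], [0, 0, 0, 0, 0, 0, 0.75]]]'

```text
time_s: 8.52
eef_pos: [0.5065, -0.1985, 0.1477]
eef_rot: [-0.0, 0.134, 0.991, 0.0]
ft_force: [-2.1, 0.2, -0.1]
opening: 0.0706
grip_force: 0.0
```

```bash
python3 -c "
from h import *
go(.489,-.424,.168,10.9)
p=cap('wrist'); save(p,'w6.png'); W=cloud(p)
m=near(W,(.525,-.204),.125,.072,.09);print('tank',m.sum(), rect(W[m]))
m=near(W,(.525,-.204),.062,.03,.053);print('tray',m.sum(), rect(W[m]))
m=near(W,(.525,-.204),.062,.046,.053);print('tray top',m.sum(), rect(W[m]))
m=near(W,(.525,-.204),.062,.053,.062);print('posts',m.sum(), rect(W[m]))
m=near(W,(.525,-.204),.02,.01,.062);print('floor z',np.median(W[m][:,2]))
for c,n in (((.49,-.4247),'og'),((.5529,-.0071),'gr')):
    m=near(W,c,.05,.036,.06)
    if m.sum()>10: print(n,m.sum(),rect(W[m]))
"
```

```text
t 8.53 pos [ 0.5065 -0.1985  0.1477] q6 -1.83 turn [-0.000e+00 -2.000e-03  2.123e+00] shift(before turn) [-0.429 -2.22  -0.204] shift(after turn) [-2.181 -0.599 -0.203] rows>= 7 open 0.0706 F [-2.1  0.2 -0.1]
tank 3289 (array([ 0.5243, -0.2017]), 186, 126, np.float64(-15.3))
tray 999 (array([ 0.5249, -0.2019]), 119, 100, np.float64(74.6))
tray top 630 (array([ 0.5246, -0.2028]), 111, 106, np.float64(24.9))
posts 352 (array([ 0.5175, -0.1998]), 119, 82, np.float64(74.7))
floor z 0.024713570026042492
og 673 (array([ 0.4893, -0.4227]), 74, 10, np.float64(-79.3))
gr 1198 (array([ 0.5523, -0.0054]), 72, 12, np.float64(-69.3))
```

View pics/w6.png

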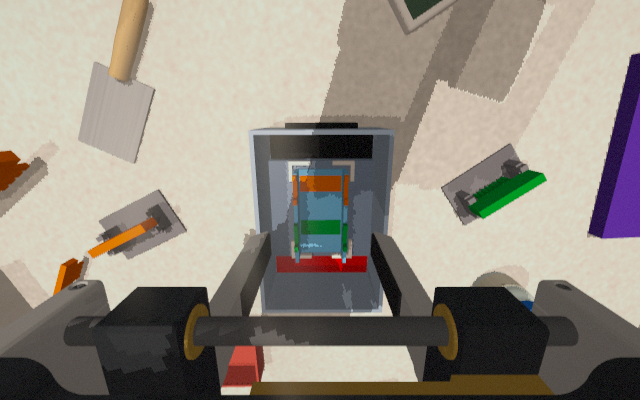

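The tray is seated (floor z 24.7 mm, centred, orange at the black end). Next is the mid-sized orange comb on its stand at (124,239) in this view.

drive_tool --targets '[[[0, 0, -0.2, 0, 0, 0.3, 0.6], [0, 0, 0, 0, 0, 0.3, 0.6], [0, 0, 0, 0, 0, 0.3, 0.6], [0, 0, 0, 0, 0, 0.3, 0.6], [0, 0, 0, 0, 0, 0.3, 0.6], [0, 0, 0, 0, 0, 0.3, 0.6], [0, 0, 0, 0, 0, 0.323, 0.6], [-0.15, -0.05, 0, 0, 0, 0, 0.6]]]'

```text
time_s: 9.57
eef_pos: [0.5041, -0.2138, 0.1663]
eef_rot: [-0.002, 0.635, 0.772, -0.0]
ft_force: [-0.0, 0.3, 0.2]
opening: 0.056
grip_force: 0.0
```

drive_tool --targets '[[[-0.5, -0.138, 0, 0, 0, 0, 0.6], [-0.5, -0.138, 0, 0, 0, 0, 0.6], [-0.5, -0.138, 0, 0, 0, 0, 0.6], [-0.4, -0.11, 0, 0, 0, 0, 0.6], [0, 0, 0.3, 0, 0, 0, 0.6], [0, 0, 0, 0, 0, 0, 0.6], [0, 0, 0, 0, 0, 0, 0.6]]]'

```text
time_s: 10.45
eef_pos: [0.4891, -0.4109, 0.1381]
eef_rot: [-0.001, 0.636, 0.772, 0.0]
ft_force: [0.5, 0.2, -0.3]
opening: 0.0565
grip_force: 0.0
```

```bash
python3 -c "
from h import *
go(.4893,-.4235,.0215,10.8)
p=cap('wrist'); save(p,'w7.png'); W=cloud(p)
m=near(W,(.49,-.4235),.045,.036,.053);print('og',m.sum(),rect(W[m]))
m=near(W,(.49,-.4235),.045,.047,.053);print('og top',m.sum(),rect(W[m]))
"
```

```text
t 10.45 pos [ 0.4891 -0.4109  0.1381] q6 -1.03 turn [-0.001 -0.002  0.006] shift(before turn) [-0.125 -0.022  1.166] shift(after turn) [-0.124 -0.022  1.166] rows>= 2 open 0.0565 F [ 0.5  0.2 -0.3]
og 687 (array([ 0.4897, -0.4234]), 72, 9, np.float64(-79.2))
og top 660 (array([ 0.4898, -0.4234]), 72, 9, np.float64(-79.4))
```

View pics/w7.png

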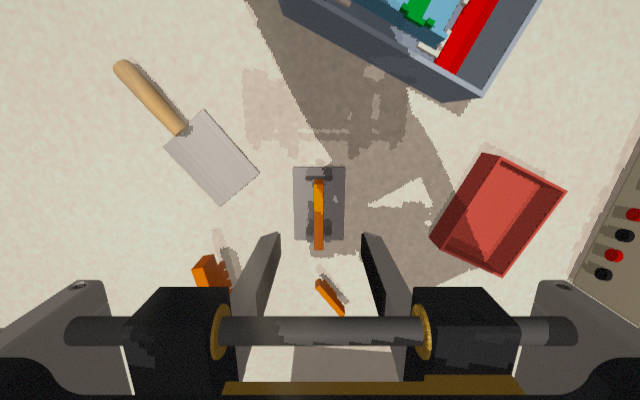

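The orange comb sits between the fingers at column 318, and the decoys are clear of the finger paths. Descending to grasp it.

drive_tool --targets '[[[-0.124, -0.018, 0.3, 0, 0, 0.005, 0.6], [0, 0, 0.5, 0, 0, 0, 0.6], [0, 0, 0.366, 0, 0, 0, 0.6], [0, 0, 0, 0, 0, 0, 0.6], [0, 0, 0, 0, 0, 0, 0.05], [0, 0, 0, 0, 0, 0, 0.05], [0, 0, 0, 0, 0, 0, 0.05], [0, 0, 0, 0, 0, 0, 0.05]]]'

```text
time_s: 11.5
eef_pos: [0.4904, -0.4239, 0.0229]
eef_rot: [0.001, 0.638, 0.77, -0.0]
ft_force: [0.4, -1.0, -0.0]
opening: 0.0202
grip_force: 0.0
```

drive_tool --targets '[[[0, 0, 0, 0, 0, 0, 0.05], [0, 0, 0, 0, 0, 0, 0.05]]]'

```text
time_s: 11.75
eef_pos: [0.49, -0.4236, 0.0222]
eef_rot: [0.0, 0.638, 0.77, -0.0]
ft_force: [-0.9, 0.6, 1.8]
opening: 0.0099
grip_force: 30.0
```

drive_tool --targets '[[[0, 0, -0.4, 0, 0, 0, 0.05], [0, 0, -0.5, 0, 0, 0, 0.05], [0, 0, -0.5, 0, 0, 0, 0.05], [0, 0, 0, 0, 0, 0.29, 0.05], [0, 0, 0, 0, 0, 0.29, 0.05], [0, 0, 0, 0, 0, 0.29, 0.05], [0, 0, 0, 0, 0, 0, 0.05]]]'

```text
time_s: 12.62
eef_pos: [0.4898, -0.4233, 0.1614]
eef_rot: [-0.0, 0.795, 0.607, -0.0]
ft_force: [-0.6, 0.7, -0.8]
opening: 0.0099
grip_force: 30.0
```

```bash
python3 -c "
from h import *
go(.4918,-.1932,.16,-15.3)
p=cap('wrist'); W=cloud(p); s=r.observe()['eef_pos']
h=cv2.cvtColor(p['img'],cv2.COLOR_BGR2HSV); om=(h[...,0]>8)&(h[...,0]<20)&(h[...,1]>150)
m=near(W,s,.045,s[2]+.012,s[2]+.04)&om;print('comb in hand',m.sum(),rect(W[m]),np.percentile(W[m][:,2],[5,50,95])-s[2])
"
```

```text
t 12.62 pos [ 0.4898 -0.4233  0.1614] q6 -0.58 turn [-0.001 -0.001  0.002] shift(before turn) [ 2.225 -0.585  0.016] shift(after turn) [ 2.224 -0.587  0.014] rows>= 4 open 0.0099 F [-0.6  0.7 -0.8]
comb in hand 1784 (array([ 0.4897, -0.422 ]), 71, 10, np.float64(74.5)) [0.02350235 0.02809786 0.02911445]
```

drive_tool --targets '[[[0.553, -0.146, 0, 0, 0, 0.002, 0.05], [0.553, -0.146, 0, 0, 0, 0, 0.05], [0.553, -0.146, 0, 0, 0, 0, 0.05], [0.553, -0.146, 0, 0, 0, 0, 0.05], [0, 0, 0.2, 0, 0, 0, 0.05], [0, 0, 0, 0, 0, 0, 0.05], [0, 0, 0, 0, 0, 0, 0.05]]]'

```text
time_s: 13.55
eef_pos: [0.4926, -0.1954, 0.1423]
eef_rot: [0.0, 0.795, 0.606, 0.0]
ft_force: [1.1, -0.1, 0.3]
opening: 0.0099
grip_force: 30.0
```

```bash
cat > look.py <<'E'
from h import *
import sys
# pose of comb in hand and the tray posts/tank seen from the wrist, colour lo/hi hue
p=cap('wrist'); save(p,sys.argv[1]); W=cloud(p); s=r.observe()['eef_pos']
h=cv2.cvtColor(p['img'],cv2.COLOR_BGR2HSV)
for n,a,b in (("orange",6,20),("green",50,75)):
    om=(h[...,0]>a)&(h[...,0]<b)&(h[...,1]>130)
    m=near(W,s,.045,s[2]+.012,s[2]+.04)&om
    if m.sum()>50: print(n,'comb in hand',m.sum(),rect(W[m]),(np.percentile(W[m][:,2],[5,50,95])-s[2]).round(4))
    m=near(W,(.5246,-.2022),.075,.048,.061)&om
    if m.sum()>20: print(n,'posts',m.sum(),rect(W[m]))
m=near(W,(.5246,-.2022),.125,.072,.084);print('tank',m.sum(), rect(W[m]))
E
python3 look.py w8.png; python3 -c "
from h import *
go(.4918,-.1945,.047,-15.3)"
```

```text
orange comb in hand 1832 (array([ 0.4924, -0.1945]), 72, 11, np.float64(73.6)) [0.0225 0.0279 0.0289]
orange posts 219 (array([ 0.4916, -0.1936]), 56, 30, np.float64(75.0))
green posts 307 (array([ 0.5417, -0.2077]), 57, 30, np.float64(74.7))
tank 3944 (array([ 0.5238, -0.2021]), 187, 127, np.float64(-15.3))
t 13.6 pos [ 0.4928 -0.1957  0.1426] q6 -0.27 turn [ 0.002  0.001 -0.004] shift(before turn) [ 0.009 -0.014  0.955] shift(after turn) [ 0.009 -0.013  0.956] rows>= 2 open 0.0098 F [-0.4 -0.4 -0.2]
```

View pics/w8.png

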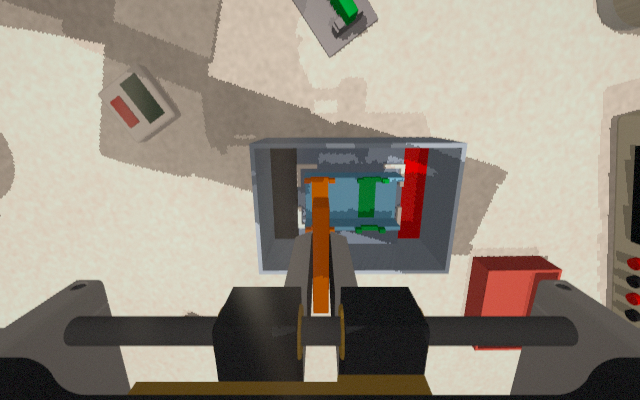

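The orange posts at (319,205) line up with the comb, within about 1 mm. Lowering it.

drive_tool --targets '[[[0.007, -0.01, 0.3, 0, 0, 0, 0.05], [0, 0, 0.35, 0, 0, 0, 0.05], [0, 0, 0.2, 0, 0, 0, 0.05], [0, 0, 0.08, 0, 0, 0, 0.05], [0, 0, 0.03, 0, 0, 0, 0.05], [0, 0, 0, 0, 0, 0, 0.05]]]'

```text
time_s: 14.35
eef_pos: [0.4923, -0.1945, 0.0468]
eef_rot: [0.001, 0.796, 0.606, 0.0]
ft_force: [1.0, -0.1, -0.2]
opening: 0.0098
grip_force: 30.0
```

drive_tool --targets '[[[0, 0, 0.01, 0, 0, 0, 0.05], [0, 0, 0.01, 0, 0, 0, 0.05], [0, 0, 0, 0, 0, 0, 0.05]]]'

```text
time_s: 14.72
eef_pos: [0.4925, -0.1944, 0.046]
eef_rot: [0.001, 0.795, 0.606, 0.0]
ft_force: [-2.5, 1.7, 7.6]
opening: 0.01
grip_force: 30.0
```

Contact comes at the expected home height. Releasing and lifting.

drive_tool --targets '[[[0, 0, 0, 0, 0, 0, 0.38], [0, 0, 0, 0, 0, 0, 0.38], [0, 0, 0, 0, 0, 0, 0.38], [0, 0, -0.3, 0, 0, 0, 0.38], [0, 0, -0.5, 0, 0, 0, 0.38], [0, 0, -0.4, 0, 0, 0, 0.38], [0, 0, 0, 0, 0, 0, 0.38], [0, 0, 0, 0, 0, 0, 0.38]]]'

```text
time_s: 15.72
eef_pos: [0.4909, -0.1934, 0.1629]
eef_rot: [-0.001, 0.795, 0.606, -0.0]
ft_force: [-0.4, -0.8, -0.5]
opening: 0.0357
grip_force: 0.0
```

```bash
python3 -c "
from h import *
go(.5526,-.0062,.165,20.8)
p=cap('wrist'); W=cloud(p)
h=cv2.cvtColor(p['img'],cv2.COLOR_BGR2HSV); om=(h[...,0]>6)&(h[...,0]<20)&(h[...,1]>130)
m=near(W,(.4918,-.1932),.045,.062,.08)&om;print('comb',m.sum(),rect(W[m]),np.percentile(W[m][:,2],[5,50,95]).round(4))
"
```

```text
t 15.72 pos [ 0.4909 -0.1934  0.1629] q6 -0.27 turn [-0.003 -0.002 -1.206] shift(before turn) [ 1.968  0.098 -0.021] shift(after turn) [ 1.531  1.242 -0.021] rows>= 4 open 0.0357 F [-0.4 -0.8 -0.5]
comb 694 (array([ 0.4926, -0.194 ]), 72, 9, np.float64(74.5)) [0.0731 0.0743 0.0754]
```

The orange comb is home: top at 74.3 mm against 74 expected. Next is the green comb.

drive_tool --targets '[[[0, 0, 0, 0, 0, -0.3, 0.6], [0, 0, 0, 0, 0, -0.3, 0.6], [0, 0, 0, 0, 0, -0.3, 0.6], [0, 0, 0, 0, 0, -0.306, 0.6], [0.383, 0.31, 0, 0, 0, 0, 0.6], [0.383, 0.31, 0, 0, 0, 0, 0.6], [0.383, 0.31, 0, 0, 0, 0, 0.6], [0.383, 0.31, 0, 0, 0, 0, 0.6]]]'

```text
time_s: 16.77
eef_pos: [0.5519, -0.0049, 0.1614]
eef_rot: [-0.002, 0.568, 0.823, -0.001]
ft_force: [-0.5, -0.4, 0.4]
opening: 0.0565
grip_force: 0.0
```

drive_tool --targets '[[[0, 0, 0.2, 0, 0, 0, 0.6], [0, 0, 0, 0, 0, 0, 0.6], [0, 0, 0, 0, 0, 0, 0.6]]]'

```text
time_s: 17.15
eef_pos: [0.5524, -0.0068, 0.1429]
eef_rot: [-0.001, 0.568, 0.823, -0.001]
ft_force: [0.5, -0.1, -0.6]
opening: 0.0559
grip_force: 0.0
```

```bash
python3 -c "
from h import *
p=cap('wrist'); save(p,'w9.png'); W=cloud(p)
m=near(W,(.5525,-.006),.045,.036,.053);c=rect(W[m]);print('gr',m.sum(),c)
m=near(W,(.5525,-.006),.045,.047,.053);c=rect(W[m]);print('gr top',m.sum(),c)
go(*c[0],.0215,c[3]+90)
"
```

```text
gr 692 (array([ 0.5523, -0.005 ]), 72, 10, np.float64(-69.6))
gr top 673 (array([ 0.5522, -0.0052]), 72, 10, np.float64(-69.8))
t 17.2 pos [ 0.5529 -0.0071  0.1436] q6 -0.53 turn [-0.001 -0.001  0.018] shift(before turn) [2.000e-02 1.000e-03 1.221e+00] shift(after turn) [0.02  0.    1.221] rows>= 3 open 0.0565 F [-0.8 -0.  -0.8]
```

View pics/w9.png

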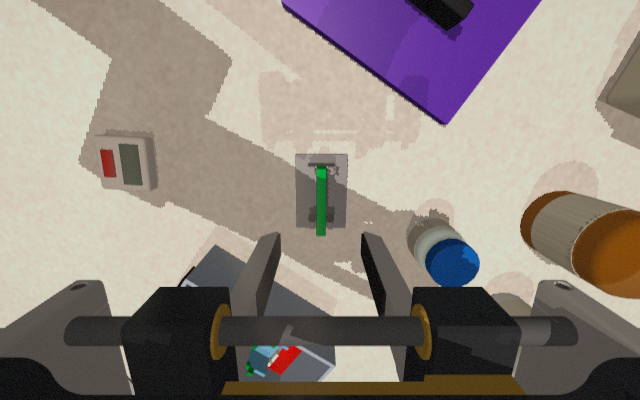

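The green comb is between the fingers at column 321, and the jar at (440,250) is well clear.

drive_tool --targets '[[[0.02, 0, 0.35, 0, 0, 0.018, 0.6], [0, 0, 0.5, 0, 0, 0, 0.6], [0, 0, 0.365, 0, 0, 0, 0.6], [0, 0, 0, 0, 0, 0, 0.6], [0, 0, 0, 0, 0, 0, 0.05], [0, 0, 0, 0, 0, 0, 0.05], [0, 0, 0, 0, 0, 0, 0.05], [0, 0, 0, 0, 0, 0, 0.05]]]'

```text
time_s: 18.2
eef_pos: [0.553, -0.0047, 0.0232]
eef_rot: [0.001, 0.572, 0.82, 0.0]
ft_force: [0.1, 0.4, -0.2]
opening: 0.0201
grip_force: 0.0
```

drive_tool --targets '[[[0, 0, 0, 0, 0, 0, 0.05], [0, 0, 0, 0, 0, 0, 0.05], [0, 0, 0, 0, 0, 0, 0.05]]]'

```text
time_s: 18.58
eef_pos: [0.5525, -0.0046, 0.0226]
eef_rot: [0.0, 0.572, 0.82, 0.0]
ft_force: [-0.4, 0.2, 3.5]
opening: 0.0099
grip_force: 30.0
```

drive_tool --targets '[[[0, 0, -0.4, 0, 0, 0, 0.05], [0, 0, -0.5, 0, 0, 0, 0.05], [0, 0, -0.5, 0, 0, 0, 0.05], [0, 0, 0, 0, 0, 0.3, 0.05], [0, 0, 0, 0, 0, 0.3, 0.05], [0, 0, 0, 0, 0, 0.3, 0.05], [0, 0, 0, 0, 0, 0.28, 0.05], [0, 0, 0, 0, 0, 0, 0.05]]]'

```text
time_s: 19.58
eef_pos: [0.5521, -0.0046, 0.1619]
eef_rot: [-0.0, 0.794, 0.608, -0.0]
ft_force: [0.8, 0.1, -0.4]
opening: 0.0098
grip_force: 30.0
```

```bash
python3 look.py w10.png; python3 -c "
from h import *
go(.5417,-.2077,.16,-15.3)"
```

```text
orange posts 76 (array([ 0.4902, -0.2049]), 36, 26, np.float64(74.5))
green comb in hand 1781 (array([ 0.5519, -0.0044]), 72, 10, np.float64(74.9)) [0.0239 0.0276 0.0285]
tank 287 (array([ 0.4913, -0.1953]), 55, 9, np.float64(74.6))
t 19.62 pos [ 0.5521 -0.0046  0.1619] q6 0.1 turn [-0.001  0.     0.01 ] shift(before turn) [-1.989  0.426  0.019] shift(after turn) [-1.986  0.436  0.019] rows>= 4 open 0.0101 F [-0.6  0.2  0.3]
```

drive_tool --targets '[[[-0.497, 0.109, 0, 0, 0, 0.01, 0.05], [-0.497, 0.109, 0, 0, 0, 0, 0.05], [-0.497, 0.109, 0, 0, 0, 0, 0.05], [-0.497, 0.109, 0, 0, 0, 0, 0.05], [0, 0, 0.2, 0, 0, 0, 0.05], [0, 0, 0, 0, 0, 0, 0.05], [0, 0, 0, 0, 0, 0, 0.05]]]'

```text
time_s: 20.5
eef_pos: [0.5418, -0.2074, 0.1425]
eef_rot: [-0.0, 0.795, 0.606, 0.0]
ft_force: [-0.2, 0.1, -1.0]
opening: 0.0098
grip_force: 30.0
```

```bash
python3 look.py w11.png; python3 -c "
from h import *
go(.5417,-.2077,.047,-15.3)"
```

```text
orange posts 294 (array([ 0.4923, -0.1925]), 70, 30, np.float64(74.4))
green comb in hand 1746 (array([ 0.5418, -0.2068]), 72, 10, np.float64(74.9)) [0.0236 0.0272 0.0281]
green posts 173 (array([ 0.5419, -0.2075]), 56, 29, np.float64(74.9))
tank 4766 (array([ 0.5239, -0.202 ]), 187, 127, np.float64(-15.4))
t 20.55 pos [ 0.5422 -0.2074  0.1429] q6 -0.25 turn [ 0.001  0.    -0.002] shift(before turn) [-0.004 -0.004  0.959] shift(after turn) [-0.004 -0.003  0.959] rows>= 2 open 0.0097 F [ 1.5 -0.4 -0.5]
```

View pics/w11.png

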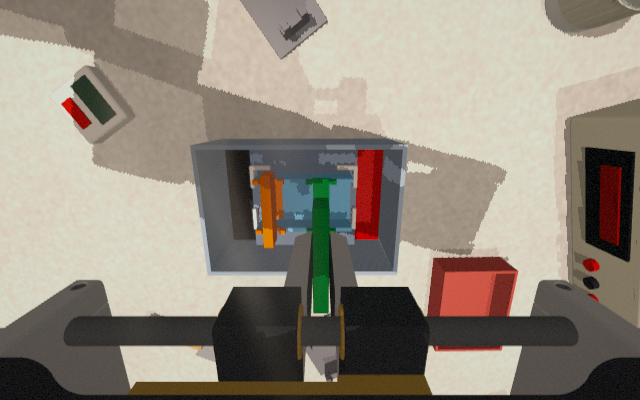

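The green comb at column 321 lines up with its posts, within 1 mm, and the orange comb at (268,210) still hangs in place. Lowering.

drive_tool --targets '[[[-0.006, 0, 0.3, 0, 0, 0, 0.05], [0, 0, 0.35, 0, 0, 0, 0.05], [0, 0, 0.2, 0, 0, 0, 0.05], [0, 0, 0.08, 0, 0, 0, 0.05], [0, 0, 0.03, 0, 0, 0, 0.05], [0, 0, 0.01, 0, 0, 0, 0.05], [0, 0, 0.005, 0, 0, 0, 0.05], [0, 0, 0, 0, 0, 0, 0.05]]]'

```text
time_s: 21.55
eef_pos: [0.5423, -0.2085, 0.0466]
eef_rot: [0.001, 0.796, 0.606, 0.001]
ft_force: [-0.4, 3.0, 4.3]
opening: 0.0099
grip_force: 30.0
```

drive_tool --targets '[[[0, 0, 0.004, 0, 0, 0, 0.05], [0, 0, 0, 0, 0, 0, 0.35], [0, 0, 0, 0, 0, 0, 0.35], [0, 0, 0, 0, 0, 0, 0.35], [0, 0, -0.3, 0, 0, 0, 0.35], [0, 0, -0.5, 0, 0, 0, 0.35], [0, 0, -0.4, 0, 0, 0, 0.35], [0, 0, 0, 0, 0, 0, 0.35]]]'

```text
time_s: 22.55
eef_pos: [0.5444, -0.2101, 0.1688]
eef_rot: [0.004, 0.796, 0.606, 0.002]
ft_force: [0.9, -0.3, -0.0]
opening: 0.0328
grip_force: 0.0
```

```bash
python3 -c "
from h import *
go(.5656,.2044,.165,78)
p=cap('wrist'); save(p,'w12.png'); W=cloud(p)
h=cv2.cvtColor(p['img'],cv2.COLOR_BGR2HSV)
for a,b,c in ((6,20,(.4918,-.1932)),(50,75,(.5417,-.2077))):
    om=(h[...,0]>a)&(h[...,0]<b)&(h[...,1]>130)
    m=near(W,c,.045,.062,.08)&om;print('comb',m.sum(),rect(W[m]),np.percentile(W[m][:,2],[5,50,95]).round(4))
m=near(W,(.5243,-.202),.125,.076,.084);print('tank',m.sum(), rect(W[m]))
"
```

```text
t 22.55 pos [ 0.5444 -0.2101  0.1688] q6 -0.25 turn [ 0.017 -0.009  2.885] shift(before turn) [ 4.052 -0.9    0.021] shift(after turn) [-0.654 -4.099  0.038] rows>= 9 open 0.0328 F [ 0.9 -0.3 -0. ]
comb 775 (array([ 0.4925, -0.1937]), 71, 10, np.float64(74.4)) [0.0651 0.0741 0.0754]
comb 658 (array([ 0.5422, -0.2081]), 71, 10, np.float64(74.5)) [0.073  0.0743 0.0754]
tank 2768 (array([ 0.5236, -0.2022]), 187, 127, np.float64(-15.2))
```

View pics/w12.png

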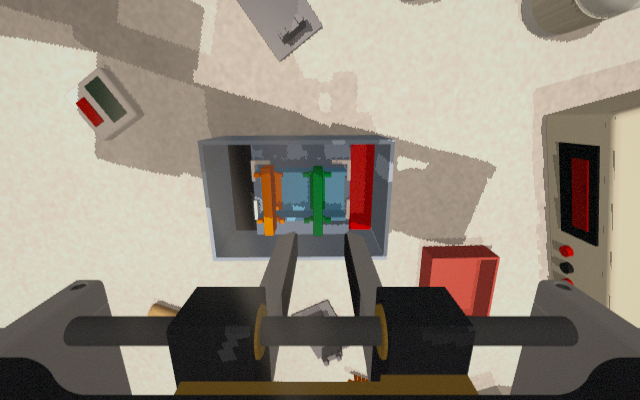

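Both combs hang home, orange at (268,200) and green at (318,200), tops at 74 mm. Next is the lid: a turn of about -93° keeps the camera on the robot's side.

drive_tool --targets '[[[0, 0, 0, 0, 0, -0.31, 0.45], [0, 0, 0, 0, 0, -0.31, 0.45], [0, 0, 0, 0, 0, -0.31, 0.45], [0, 0, 0, 0, 0, -0.31, 0.45], [0, 0, 0, 0, 0, -0.31, 0.45], [0, 0, 0, 0, 0, -0.31, 0.45], [0, 0, 0, 0, 0, -0.31, 0.45], [0, 0, 0, 0, 0, -0.31, 0.45]]]'

```text
time_s: 23.6
eef_pos: [0.5399, -0.2076, 0.1614]
eef_rot: [-0.002, 0.265, 0.964, 0.001]
ft_force: [0.7, 0.6, -1.0]
opening: 0.0427
grip_force: 0.0
```

drive_tool --targets '[[[0, 0, 0, 0, 0, -0.31, 0.45], [0, 0, 0, 0, 0, -0.31, 0.45], [0, 0, 0, 0, 0, 0, 0.45]]]'

```text
time_s: 23.98
eef_pos: [0.5401, -0.2077, 0.1619]
eef_rot: [-0.002, 0.109, 0.994, 0.001]
ft_force: [1.0, 0.1, -0.2]
opening: 0.042
grip_force: 0.0
```

```bash
python3 -c "
from h import *
go(.5656,.2044,.165,78)"
```

```text
t 23.98 pos [ 0.5401 -0.2077  0.1619] q6 -1.87 turn [ 0.002 -0.008 -0.019] shift(before turn) [ 0.648  4.078 -0.023] shift(after turn) [ 0.608  4.084 -0.031] rows>= 7 open 0.042 F [ 1.   0.1 -0.2]
```

drive_tool --targets '[[[0.087, 0.583, 0, 0, -0.008, -0.019, 0.45], [0.087, 0.583, 0, 0, 0, 0, 0.45], [0.087, 0.583, 0, 0, 0, 0, 0.45], [0.087, 0.583, 0, 0, 0, 0, 0.45], [0.087, 0.583, 0, 0, 0, 0, 0.45], [0.087, 0.583, 0, 0, 0, 0, 0.45], [0.087, 0.583, 0, 0, 0, 0, 0.45], [0, 0, 0, 0, 0, 0, 0.45]]]'

```text
time_s: 24.98
eef_pos: [0.5653, 0.2072, 0.1627]
eef_rot: [0.001, 0.102, 0.995, -0.0]
ft_force: [1.1, -0.4, -0.3]
opening: 0.0424
grip_force: 0.0
```

drive_tool --targets '[[[0, 0, 0, 0, 0, 0, 0.45]]]'

```text
time_s: 25.1
eef_pos: [0.5658, 0.203, 0.1629]
eef_rot: [0.001, 0.104, 0.995, -0.001]
ft_force: [0.8, -1.4, 0.1]
opening: 0.0425
grip_force: 0.0
```

```bash
python3 -c "
from h import *
p=cap('wrist'); save(p,'w13.png'); W=cloud(p)
m=near(W,(.5655,.2044),.06,.045,.06);c=rect(W[m]);print('rib',m.sum(),c,np.percentile(W[m][:,2],[5,50,95]).round(4))
m=near(W,(.5655,.2044),.14,.01,.025);print('plate',m.sum(),rect(W[m]))
go(.5655,.2042,.025,78)
"
```

```text
rib 1044 (array([0.5648, 0.2072]), 89, 14, np.float64(-12.2)) [0.053  0.0544 0.0555]
plate 17442 (array([0.5655, 0.2067]), 204, 145, np.float64(-12.6))
t 25.15 pos [0.566  0.2024 0.1632] q6 -1.16 turn [-0.002  0.005  0.   ] shift(before turn) [0.012 0.019 1.382] shift(after turn) [0.009 0.017 1.382] rows>= 3 open 0.0421 F [ 0.4 -0.2  0.3]
```

View pics/w13.png

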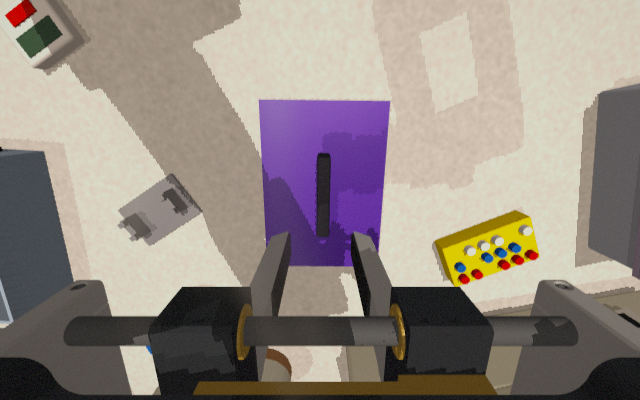

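The lid's rib is at (323,195) between the fingers. Descending to grasp it.

drive_tool --targets '[[[0.018, 0.036, 0.4, 0, 0, 0.01, 0.45], [0, 0, 0.5, 0, 0, 0, 0.45], [0, 0, 0.35, 0, 0, 0, 0.45], [0, 0, 0.12, 0, 0, 0, 0.45], [0, 0, 0, 0, 0, 0, 0.05], [0, 0, 0, 0, 0, 0, 0.05], [0, 0, 0, 0, 0, 0, 0.05], [0, 0, 0, 0, 0, 0, 0.05]]]'

```text
time_s: 26.15
eef_pos: [0.5676, 0.2068, 0.0292]
eef_rot: [0.004, 0.106, 0.994, -0.0]
ft_force: [0.5, -2.1, 5.7]
opening: 0.0139
grip_force: 30.0
```

drive_tool --targets '[[[0, 0, 0, 0, 0, 0, 0.05], [0, 0, -0.2, 0, 0, 0, 0.05], [0, 0, -0.5, 0, 0, 0, 0.05], [0, 0, -0.5, 0, 0, 0, 0.05], [0, 0, -0.3, 0, 0, 0, 0.05], [0, 0, 0, 0, 0, 0, 0.05], [0, 0, 0, 0, 0, 0, 0.05]]]'

```text
time_s: 27.02
eef_pos: [0.5642, 0.2073, 0.1757]
eef_rot: [0.001, 0.106, 0.994, -0.001]
ft_force: [-0.2, -0.1, -1.5]
opening: 0.0139
grip_force: 30.0
```

```bash
cat > lid.py <<'E'
from h import *
import sys
p=cap('wrist'); W=cloud(p); S=r.observe(); s=S['eef_pos']
if len(sys.argv)>1: save(p,sys.argv[1])
h=cv2.cvtColor(p['img'],cv2.COLOR_BGR2HSV); vm=(h[...,0]>120)&(h[...,0]<150)&(h[...,1]>100)
m=near(W,s,.14,s[2]-.03,s[2]+.02)&vm; P=W[m]
A=np.c_[P[:,:2]-P[:,:2].mean(0),np.ones(len(P))]; k=np.linalg.lstsq(A,P[:,2],rcond=None)[0]
c=rect(P);print('plate in hand',m.sum(),c,'z rel',(np.median(P[:,2])-s[2]).round(4),'tilt',k[:2].round(3))
m=near(W,(.524,-.202),.13,.07,.085)&~vm
if m.sum()>50: print('tank',m.sum(),rect(W[m]))
go(.524,-.2021,.165,74.7)
E
python3 lid.py
```

```text
plate in hand 35572 (array([0.5475, 0.2116]), 175, 144, np.float64(-12.5)) z rel -0.0096 tilt [-0.005  0.001]
tank 1435 (array([ 0.5652, -0.1488]), 144, 35, np.float64(-30.2))
t 27.07 pos [0.5638 0.2071 0.1749] q6 -1.15 turn [-0.003  0.     0.104] shift(before turn) [-0.474 -4.084  0.105] shift(after turn) [-0.696 -4.052  0.099] rows>= 7 open 0.0134 F [-0.5 -0.1 -2.6]
```

drive_tool --targets '[[[0, 0, 0, 0, 0, 0.104, 0.05], [-0.09, -0.4, 0, 0, 0, 0, 0.05], [-0.09, -0.55, 0, 0, 0, 0, 0.05], [-0.11, -0.58, 0, 0, 0, 0, 0.05], [-0.11, -0.58, 0, 0, 0, 0, 0.05], [-0.11, -0.58, 0, 0, 0, 0, 0.05], [-0.11, -0.58, 0, 0, 0, 0, 0.05], [-0.06, -0.5, 0, 0, 0, 0, 0.05]]]'

```text
time_s: 28.08
eef_pos: [0.5299, -0.1758, 0.1749]
eef_rot: [0.0, 0.134, 0.991, 0.001]
ft_force: [0.8, 0.4, -1.7]
opening: 0.0139
grip_force: 30.0
```

drive_tool --targets '[[[-0.03, -0.28, 0, 0, 0, 0, 0.05], [0, 0, 0.2, 0, 0, 0, 0.05], [0, 0, 0, 0, 0, 0, 0.05], [0, 0, 0, 0, 0, 0, 0.05]]]'

```text
time_s: 28.58
eef_pos: [0.5266, -0.2014, 0.1564]
eef_rot: [0.001, 0.133, 0.991, 0.0]
ft_force: [0.3, 0.3, -1.6]
opening: 0.0136
grip_force: 30.0
```

```bash
python3 lid.py w14.png
```

```text
plate in hand 35645 (array([ 0.5103, -0.196 ]), 175, 144, np.float64(-15.4)) z rel -0.0112 tilt [-0.004  0.003]
t 28.62 pos [ 0.5272 -0.2016  0.1572] q6 -1.82 turn [0.001 0.007 0.001] shift(before turn) [ 0.029 -0.013 -0.078] shift(after turn) [ 0.029 -0.014 -0.078] rows>= 1 open 0.0138 F [ 0.5  0.9 -1.7]
```

View pics/w14.png

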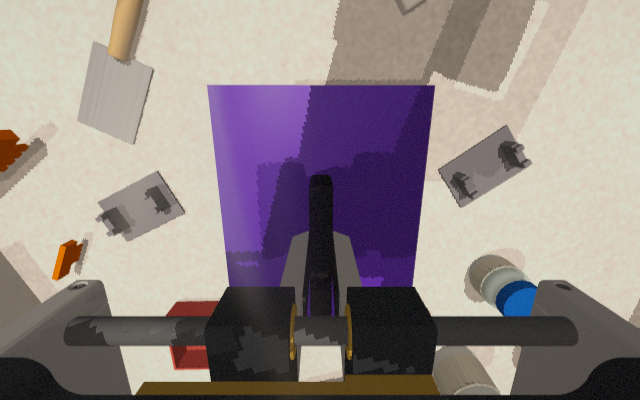

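The held lid covers the tank squarely; it is centred in x and about 2 mm off in y, which I correct during the descent. The jar stands untouched at (505,285).

drive_tool --targets '[[[0, -0.022, 0.15, 0, 0.007, 0, 0.05], [0, 0, 0.2, 0, 0, 0, 0.05], [0, 0, 0.1, 0, 0, 0, 0.05], [0, 0, 0, 0, 0, 0, 0.05], [0, 0, 0, 0, 0, 0, 0.05]]]'

```text
time_s: 29.25
eef_pos: [0.5272, -0.2045, 0.113]
eef_rot: [0.001, 0.133, 0.991, -0.0]
ft_force: [-0.7, -0.6, -2.8]
opening: 0.0137
grip_force: 30.0
```

```bash
python3 lid.py
```

```text
plate in hand 35484 (array([ 0.5109, -0.1992]), 175, 144, np.float64(-15.5)) z rel -0.0107 tilt [-0.005  0.002]
t 29.3 pos [ 0.5273 -0.2046  0.1133] q6 -1.83 turn [-0.     0.004  0.   ] shift(before turn) [ 0.038  0.015 -0.517] shift(after turn) [ 0.039  0.015 -0.517] rows>= 1 open 0.014 F [-0.3 -0.3 -2.8]
```

drive_tool --targets '[[[0.007, 0.004, 0.03, 0, 0, 0, 0.05], [0, 0, 0.03, 0, 0, 0, 0.05], [0, 0, 0.03, 0, 0, 0, 0.05], [0, 0, 0.03, 0, 0, 0, 0.05], [0, 0, 0, 0, 0, 0, 0.05]]]'

```text
time_s: 29.92
eef_pos: [0.5258, -0.2035, 0.1]
eef_rot: [-0.0, 0.133, 0.991, 0.0]
ft_force: [-0.3, 0.4, -1.9]
opening: 0.0133
grip_force: 30.0
```

The skirt is about 8 mm down over the rim with no contact. Final lowering.

drive_tool --targets '[[[0, 0, 0.02, 0, 0, 0, 0.05], [0, 0, 0.01, 0, 0, 0, 0.05], [0, 0, 0.005, 0, 0, 0, 0.05], [0, 0, 0, 0, 0, 0, 0.05]]]'

```text
time_s: 30.42
eef_pos: [0.526, -0.2037, 0.0974]
eef_rot: [0.0, 0.133, 0.991, 0.0]
ft_force: [-2.7, 1.1, 3.5]
opening: 0.0139
grip_force: 30.0
```

Contact reached. Releasing and retreating straight up.

drive_tool --targets '[[[0, 0, 0, 0, 0, 0, 0.45], [0, 0, 0, 0, 0, 0, 0.45], [0, 0, 0, 0, 0, 0, 0.45], [0, 0, -0.2, 0, 0, 0, 0.45], [0, 0, -0.5, 0, 0, 0, 0.45], [0.2, 0, -0.5, 0, 0, 0, 0.45], [0.5, 0.2, 0, 0, 0, 0, 0.45], [0, 0, 0, 0, 0, 0, 0.45]]]'

```text
time_s: 31.42
eef_pos: [0.4609, -0.1637, 0.2162]
eef_rot: [-0.001, 0.133, 0.991, 0.001]
ft_force: [0.3, -0.6, -0.2]
opening: 0.0424
grip_force: 0.0
```

```bash
python3 - <<'E'
from h import *
s=r.observe(); print(s['time_s'],s['eef_pos'],s['opening'])
for n in ("wrist","top"):
    p=cap(n); W=cloud(p); h=cv2.cvtColor(p['img'],cv2.COLOR_BGR2HSV); vm=(h[...,0]>120)&(h[...,0]<150)&(h[...,1]>100)
    m=near(W,(.524,-.202),.14,.07,.1)&vm; P=W[m]
    A=np.c_[P[:,:2]-P[:,:2].mean(0),np.ones(len(P))]; k=np.linalg.lstsq(A,P[:,2],rcond=None)[0]
    print(n,'plate',m.sum(),rect(P),np.percentile(P[:,2],[5,50,95]).round(4),'tilt',k[:2].round(4))
    m=near(W,(.524,-.202),.07,.105,.13); 
    if m.sum()>20: print('rib',m.sum(),rect(W[m]),np.median(W[m][:,2]))
m=near(W,(.69,-.016),.06,.06,.1)
if m.sum(): print('jar',rect(W[m]))
E
```

```text
31.425 [ 0.46089293 -0.16367167  0.21618634] 0.042422025761513785
wrist plate 13057 (array([ 0.5205, -0.2013]), 197, 144, np.float64(-15.4)) [0.0854 0.0866 0.0877] tilt [ 0.003  -0.0013]
rib 1036 (array([ 0.5236, -0.2021]), 90, 14, np.float64(-15.5)) 0.12228340598004661
top plate 739 (array([ 0.5249, -0.2038]), 203, 140, np.float64(-15.5)) [0.08   0.085  0.0899] tilt [-0.0018 -0.0024]
jar (array([ 0.6974, -0.0154]), 48, 46, np.float64(1.4))
```

The lid is level, with plate top at 86.6 mm and rib top at 122.3 mm (86 and 122 expected), and centred on the tank. The jar hasn't moved.

```bash
python3 -c "
from h import *
print(ticket.hand_in())"
```

```text
the job is handed in; nothing more can be done
None
```

I handed the job in at about 31 s of the 122 s allowed: the tray is seated with orange at the black end, both combs are home, the lid is level on the rim and released, and the jar hasn't moved. The hand-in gave no verdict; these checks are from my own camera measurements.

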